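# Set the locking speed dial of a tube roller mixer

### The job

Set the tube mixer's locking speed dial to the red tab: pull the dial out until it unlocks, turn it anticlockwise to the tab, then push it fully home and let go. The catch lies a little to one side or the other of the tab, so press lightly and feel for where it drops in; never force the dial against its catches, and leave the stamp, the handset and the cup where they are.

Things in the scene. Friction and masses are not known exactly. Their poses are not given: they have to be found in the camera images.
- mixer: White tube roller mixer, fixed, 300 (x) x 260 (y) x 75 mm; origin at the centre of its underside, z up. Its -x side is a flat grey deck 75 mm above the bench with the dial at x = -95 mm, y = 0; rubber rollers with tubes lie from x = -4 to +144 mm, up to 119 mm above the bench. Place and yaw differ each time.
- dial: Locking dial: black skirt 74 mm across, top 9 mm above the origin, with an upright grey grip bar 52 mm long (own x), 18 mm thick (own y), top 44 mm above the origin. Origin on the vertical axis, at deck level when home. The red line at the bar's -x end is the pointer. It pulls straight up 14 mm to a stop against 3 N of friction, and stays where it is left. Hidden pins lock it while home.
- dial_grip (a point): On the dial's axis in the grip bar, 31 mm above the dial's origin: where to grip the bar's two flat sides (18 mm apart) from above; it rises with the dial. The bar stands 35 mm clear of the skirt, 13 mm of it above this point.
- dial_turn (a joint): Angle of the dial about its vertical axis, rad: about 0 at the start (locked, pointer to the mixer's -x), growing anticlockwise seen from above; range -0.1 to 1.75. It turns freely (0.03 N m) only while pulled out 11 mm or more. The pins and catches must not take more than 30 N.
- tab: Red set tab, 16 x 7 x 4 mm, on the deck just outside the dial's skirt. Origin on the dial's axis at deck level; the tab lies 48 mm from it along its own -x, so the pointer is at the tab when the x axes of dial and tab agree. It is 1.00 to 1.15 rad anticlockwise of the dial's start. The hidden catch lies within 0.25 rad of it, either side, and takes the dial within about 0.05 rad.
- tab_mark (a point): Middle of the red tab's upper face. Pushed down within 0.3 rad of the tab but off the catch, the dial meets a sprung ring when about 10 mm out; it then gives 1 mm per 2 N after the first 2 N and bottoms after 4 mm (10 N), plus the 3 N of friction. Over the catch it goes down all the way to 0.
- stamp: Blue and black self-inking hand stamp, 50 x 28 x 44 mm, loose, beside the mixer; origin at the centre of its underside.
- handset: Black handheld terminal lying flat, 150 x 74 x 11 mm, loose, beside the mixer; origin at the centre of its underside.
- cup: Paper drinking cup, 72 mm across the rim, 85 mm high, loose and light, beside the mixer; origin at the centre of its underside.
Mind the look-alikes: they are no part of the job. Of the things that look like the cup, the largest one is meant.

How it is judged:
By the outcome, as a careful person would: the job done as asked, in the order asked, and still so for the second after the job is handed in, with the robot touching nothing.
It also fails if it takes over 64 s, if anything falls off the work surface, if the arm or the gripper's body presses on something with over 40 N, if the wrist force passes 120 N, or if a joint passes its speed limit or range.

### The arm

A 7-joint arm with a two-finger parallel gripper is mounted at the origin on the work surface. World frame = base frame: x ahead of the robot, y to its left, z up, the work surface at z = 0. Lengths are in m, angles in rad, forces in N, time in s.
With the tool pointing down it reaches from about 0.425 to 0.925 m from the base axis. Payload 6.8 kg.
Tool frame: the origin (TCP) lies at the very end of the fingers, on their centre line; the grasp point (between the pads) lies 19 mm behind it; z points along the fingers, x is the direction in which the jaws open and shut, and the axes are right-handed (so a half turn about z gives the same grasp; the last joint's range is limited). The gripper opens to 85 mm and grips with 20 to 120 N. Pads are 22 mm wide; open, the fingers measure 114 mm over their backs; the gripper's body (76 mm by 85 mm) begins 54 mm behind the grasp point. The pads swing forward as they close: fully open they stand 13 mm farther back than shut.
Start: joints at [-1.435, 0.477, 0.022, 1.555, -0.011, 1.109, -0.083], TCP at [0.163, 0.655, 0.231] pointing down, gripper open.
Joint ranges: [-2.96, 2.96], [-0.34, 2.1], [-1.41, 1.46], [0.24, 2.44], [-1.37, 4.51], [0.17, 1.92], [-2.96, 2.96]. Speed limits (rad/s): [2.39, 2.39, 3.14, 3.14, 3.14, 3.14, 3.14].

### API

Orientations are given as a unit quaternion [w, x, y, z].
In Python, from station import get_obs, read_camera, calibration, hand_in, recognise, outline_of, place_of gives the robot as it stands.
- The arm moves only by the tool move_arm, never from a script. Its argument "steps" is a list of rows, each an object with "fingers": the finger opening in mm, from 0 to 85.4; "translation": the shift along the world's x, y, z in mm, a list of three; "turn": the turn about the world's z in rad. In form: [{"fingers": fingers, "translation": [dx, dy, dz], "turn": turn}, ...]. A call has 1 to 10 rows; each row shifts and turns the commanded pose from where the row before left it; what a row does not reach is not made up. A row lasts 1/8 s, in which the tool goes at most 62.5 mm and 10.7 degrees, less where a joint would pass 70% of its speed; a pose out of reach is approached as far as the arm can. A call with a gripper value outside its range is refused whole. The fingers move at their own pace and stop on an object; "newtons" is the grip in N (left out, the last holds). Time passes only in rows, so rows that do not move let the fingers close. It gives the time, the measured TCP pose, the force and the opening at its end, in the units of the state.
- get_obs(): the state, without advancing time (a new reading comes with each control period).
- read_camera(name): name is "scene" or "side" or "wrist"; returns the picture (384x512x3 uint8, blue, green, red); there is no depth.
- calibration(name): a dict with "camera_matrix" (3x3 intrinsics, pixels), "rvec" (rotation vector, rad) and "tvec" (3), from world to camera coordinates, as OpenCV has them. Camera axes: x right, y down, z forward; pixel columns grow to the right and rows downward; lengths in m; the calibration is good to about 2 mm. A picture is of the moment at which its call begins: read the wrist's pose just before it. calibration takes no time and is no camera call; for the wrist camera it gives the pose at the moment of the call.
- hand_in(): hands the job in, once; it reports no verdict.
Trained networks look in the newest picture that a camera, given by its name, has taken for a name from the list of things; names that differ only in an ending like _2 or _b are one class to them, and where a whole thing is asked for, a point or a joint stands for the part that bears it (a point fixed in the world has none). Each returns a list of dicts, best first, with "conf" (0 to 1); they miss things now and then, are a little off and sometimes report something else, mostly with a low value. They report only what shows in the picture. A call takes as long as a camera call. They do not tell look-alikes from the thing itself.
- recognise(camera, name): "xy" ([column, row] in pixels, amid what is visible of it).
- outline_of(camera, name): "mask" (384x512 bool, what is visible of it) and "xy" ([column, row] in pixels, amid what is visible of it).
- place_of(camera, name): "xy" ([column, row] in pixels: a listed point, or the origin of a listed thing).
The state is a dict: "t": time; "q": joint angles; "joint_vel": joint speeds; "joint_torque": joint torques, N m; "eef_pos": TCP position; "tool_rot": TCP orientation; "contact_force": force on the tool from outside, world axes, zero at the start; "torque": the same for the moment, N m; "gripper_width": opening from 0.0 (shut) to 1.0 (fully open).
Only numpy, scipy, OpenCV 4.12 (cv2) and the standard library are available. Lean on these libraries where they do the work, as an engineer would, in place of code of your own. Each camera call takes 0.05 s, during which the arm holds its last target.

## Working session

There is one attempt and no reset: what is moved stays moved. The work goes in short steps, Python scripts to look and compute and a tool call to move; the robot and the scene stay as the last step left them, time stands still between calls to the robot, and variables do not carry over. Pictures are saved under pics/ and viewed, and the job is handed in when it is done.

Besides the shell and the picture viewer there is one more tool, called after ">>>" as a command line: name --argument value ..., lists and objects as JSON in quotes. move_arm: Moves the arm, as the interface text tells. Its arguments: {"type":"object","properties":{"steps":{"type":"array"},"newtons":{"type":"number"}},"required":["steps"]}

```bash
mkdir -p pics
python3 - <<'E'
from station import *
import cv2
o=get_obs(); print({k:o[k] for k in('t','eef_pos','tool_rot','contact_force','gripper_width')})
for c in('scene','side'):
    im=read_camera(c); cv2.imwrite(f'pics/{c}0.png',im)
    for n in ('dial','tab_mark','dial_grip','tab','mixer'):
        print(c,n,[(r['xy'],round(r['conf'],2)) for r in place_of(c,n)][:3])
print(get_obs()['t'])
E
```

```text
{'t': 0.0, 'eef_pos': array([0.16276125, 0.654463  , 0.23031276]), 'tool_rot': array([ 6.26330279e-04,  7.87814708e-01,  6.15911611e-01, -6.93281380e-04]), 'contact_force': array([-0.26815892, -0.07149295, -0.37033249]), 'gripper_width': 1.0039133020396624}
scene dial [([252.7, 151.0], 0.73)]
scene tab_mark []
scene dial_grip [([257.8, 144.4], 0.89)]
scene tab [([329.6, 171.3], 0.31)]
scene mixer [([268.8, 191.5], 0.72), ([258.1, 146.0], 0.28)]
side dial [([198.6, 192.3], 0.77)]
side tab_mark [([188.1, 198.9], 0.58)]
side dial_grip [([201.3, 178.3], 0.87)]
side tab [([196.9, 188.8], 0.41)]
side mixer [([242.8, 217.3], 0.92)]
0.6
```

Run:
```python
import cv2,numpy as np
a=[cv2.resize(cv2.imread(f'pics/{c}0.png'),(800,600),interpolation=cv2.INTER_CUBIC) for c in('scene','side')]
cv2.imwrite('pics/s1.png',a[0]);cv2.imwrite('pics/s2.png',a[1])
```

```text
(no output)
```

View pics/s1.png

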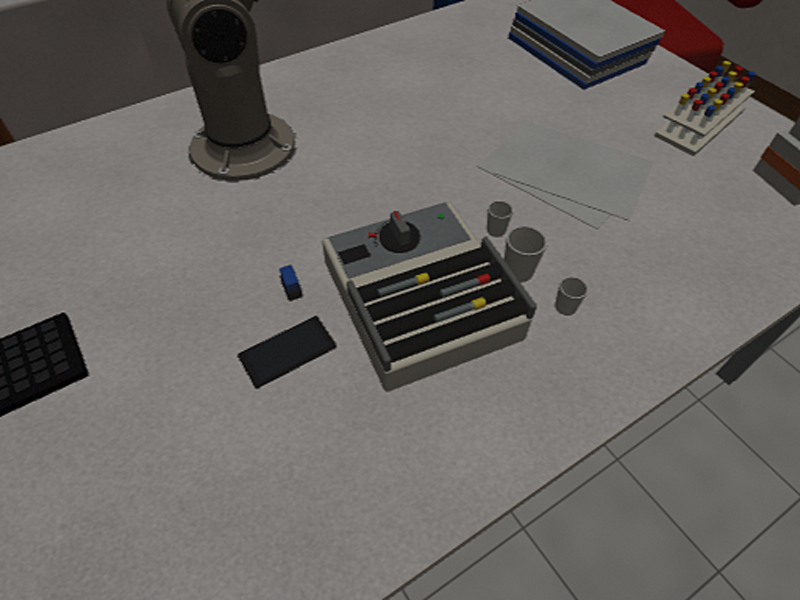

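View pics/s2.png

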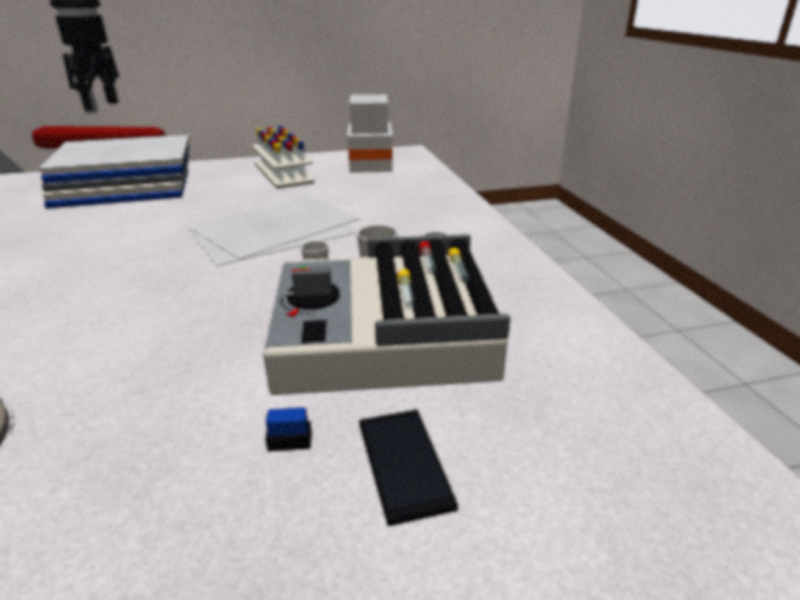

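The scene camera shows the dial at about (400,235) of the 800-wide image, with the pointer towards the robot and the red tab at (372,236). The side camera shows the tab at (293,313). Next I triangulate.

```bash
cat > h.py <<'E'
import numpy as np,cv2
from station import calibration
def ray(c,xy,cal=None):
    k=cal or calibration(c); K=np.array(k['camera_matrix'],float);R=cv2.Rodrigues(np.array(k['rvec'],float))[0];t=np.array(k['tvec'],float).ravel()
    d=R.T@np.linalg.inv(K)@np.array([xy[0],xy[1],1.]); return -R.T@t,d/np.linalg.norm(d)
def atz(c,xy,z,cal=None):
    o,d=ray(c,xy,cal); return o+d*(z-o[2])/d[2]
def tri(rs):
    A=sum(np.eye(3)-np.outer(d,d) for o,d in rs);b=sum((np.eye(3)-np.outer(d,d))@o for o,d in rs);return np.linalg.solve(A,b)
E
python3 - <<'E'
from h import *
g=tri([ray('scene',(257.8,144.4)),ray('side',(201.3,178.3))]);print('grip',g)
print(atz('scene',(257.8,144.4),.106),atz('side',(201.3,178.3),.106))
print('dial',atz('scene',(252.7,151),.075),atz('side',(198.6,192.3),.075))
print('tab',atz('scene',(238,151),.079),atz('side',(187.6,200.2),.079))
print('pointer',atz('scene',(252.8,136.5),.119))
# mixer deck edge (near robot) corners
print('corners',atz('scene',np.array([323,240])/1.5625,.075),atz('scene',np.array([446,204])/1.5625,.075))
import station
print(calibration('wrist'))
E
```

```text
grip [0.49393777 0.11058957 0.10455574]
[0.49180863 0.11206558 0.106     ] [0.49508526 0.1027288  0.106     ]
dial [0.4804536  0.10296563 0.075     ] [0.48626393 0.09901416 0.075     ]
tab [0.46168598 0.06617866 0.079     ] [0.4602164  0.06499664 0.079     ]
pointer [0.469918   0.10975665 0.119     ]
corners [ 0.42023022 -0.01085918  0.075     ] [0.4624119  0.22921632 0.075     ]
{'camera_matrix': array([[287.64442796,   0.        , 253.63595008],
       [  0.        , 287.64442796, 193.62940995],
       [  0.        ,   0.        ,   1.        ]]), 'rvec': array([-2.28130724, -1.78246094, -0.2667758 ]), 'tvec': array([-0.67489498, -0.03824766,  0.37985308])}
```

>>> move_arm --steps '[{"fingers": 85,"translation": [30,-50,3],"turn": 0},{"fingers": 85,"translation": [30,-50,3],"turn": 0},{"fingers": 85,"translation": [30,-50,3],"turn": 0},{"fingers": 85,"translation": [30,-50,3],"turn": 0},{"fingers": 85,"translation": [30,-50,3],"turn": 0},{"fingers": 85,"translation": [30,-50,3],"turn": 0},{"fingers": 85,"translation": [30,-50,3],"turn": 0},{"fingers": 85,"translation": [30,-50,0],"turn": 0},{"fingers": 85,"translation": [30,-50,0],"turn": 0},{"fingers": 85,"translation": [30,-50,0],"turn": 0}]'

```text
t: 1.85
eef_pos: [0.4638, 0.1535, 0.2528]
tool_rot: [-0.0, 0.788, 0.616, 0.001]
contact_force: [1.1, 0.8, 0.0]
gripper_width: 0.995
```

>>> move_arm --steps '[{"fingers": 50,"translation": [30,-50,0],"turn": 0.07},{"fingers": 50,"translation": [0,0,0],"turn": 0},{"fingers": 50,"translation": [0,0,0],"turn": 0},{"fingers": 50,"translation": [0,0,0],"turn": 0}]'

```text
t: 2.35
eef_pos: [0.4923, 0.1066, 0.2522]
tool_rot: [-0.0, 0.765, 0.644, 0.0]
contact_force: [0.2, -0.7, -1.2]
gripper_width: 0.585
```

Run:
```python
from h import *
from station import *
o=get_obs(); print(o['t'],o['eef_pos'],o['q'],o['tool_rot'],o['contact_force'],o['gripper_width'])
cal=calibration('wrist'); im=read_camera('wrist')
cv2.imwrite('pics/w1.png',cv2.resize(im,(800,600),interpolation=cv2.INTER_CUBIC))
for n,z in(('dial',.075),('dial_grip',.106),('tab_mark',.079)):
    for r in place_of('wrist',n)[:2]: print(n,r['xy'],round(r['conf'],2),atz('wrist',r['xy'],z,cal))
print(-cv2.Rodrigues(cal['rvec'])[0].T@cal['tvec'])
```

```text
2.35 [0.49234403 0.1065736  0.25224848] [-0.65576153  0.17167677  0.36315521  1.95273112 -0.0715185   1.02950402
  1.13870425] [-2.94026068e-04  7.65069613e-01  6.43947514e-01  2.20982923e-05] [ 0.2331614  -0.7397058  -1.16417368] 0.5846234524600467
dial [254.8, 169.0] 0.78 [0.48708539 0.10876452 0.075     ]
dial_grip [253.9, 176.7] 0.87 [0.48832813 0.10748419 0.106     ]
tab_mark [218.1, 154.7] 0.64 [0.46345241 0.07171686 0.079     ]
[0.41908015 0.11922328 0.39517425]
```

View pics/w1.png

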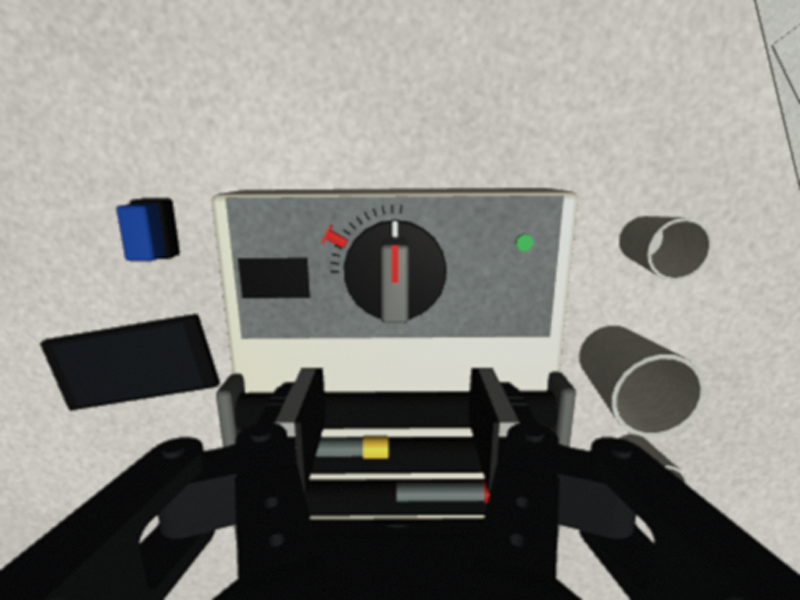

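The wrist view shows the bar upright in the picture, so it's aligned with the tool. Its skirt centre is near (395,271), the bar-top centre near (395,284), and the tab near (337,238).

Run:
```python
from h import *
f=1.5625
c1=atz('wrist',(395.5/f,271/f),.084);c2=atz('wrist',(395.5/f,284/f),.119);print('skirt',c1,'bar',c2)
pts=[(382,321),(408,321),(406.5,246),(382.5,246)]
P=[atz('wrist',np.array(p)/f,.119) for p in pts];print(np.round(P,4), np.mean(P,0))
e=[(395,322),(394.7,246)]
a,b=[atz('wrist',np.array(p)/f,.119) for p in e];v=(a-b);print('bar len',np.linalg.norm(v),'ang',np.arctan2(v[1],v[0]))
l,r=[atz('wrist',np.array(p)/f,.075) for p in((215,196),(574,192))];v=r-l;print('edge',np.linalg.norm(v),np.arctan2(-v[0],v[1]))
c=(c1+c2)/2
t=atz('wrist',(337/f,239/f),.079)
for cc in(c1,c2,c): d=cc-t;print('tab',t,np.linalg.norm(d[:2]),np.arctan2(d[1],d[0]))
q=0.765069613,.643947514;print('tool x ang',2*np.arctan2(q[1],q[0]))
from station import *
im=read_camera('wrist')[110:220,200:310];cv2.imwrite('pics/w1z.png',cv2.resize(im,(600,600),interpolation=cv2.INTER_CUBIC))
```

```text
skirt [0.4901174  0.10571111 0.084     ] bar [0.49047753 0.10571554 0.119     ]
[[0.5135 0.0928 0.119 ]
 [0.5164 0.1094 0.119 ]
 [0.4677 0.1166 0.119 ]
 [0.4652 0.102  0.119 ]] [0.49068487 0.10519986 0.119     ]
bar len 0.049857736997495815 ang -0.16976878815171526
edge 0.24909854356962177 -0.1617804653013166
tab [0.46140521 0.06883641 0.079     ] 0.04673471817706347 0.9092148592948668
tab [0.46140521 0.06883641 0.079     ] 0.046960302494059 0.9032218719341361
tab [0.46140521 0.06883641 0.079     ] 0.04684730001564034 0.9062111511008745
tool x ang 1.399293696837726
```

View pics/w1z.png

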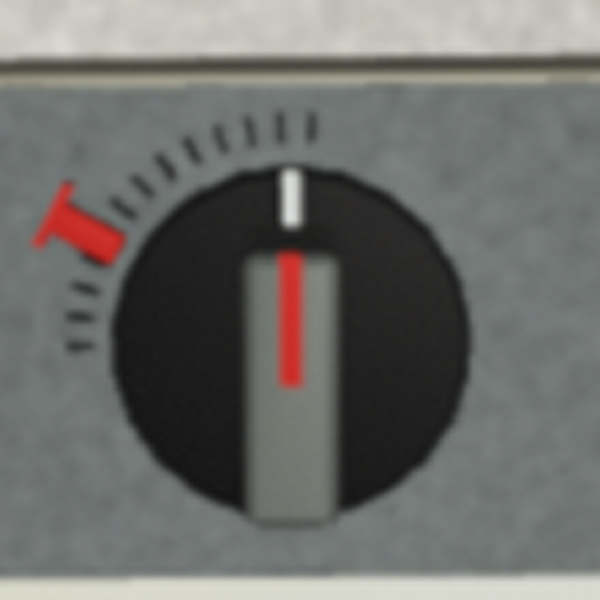

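>>> move_arm --steps '[{"fingers": 45,"translation": [-2,-1,-40],"turn": 0},{"fingers": 40,"translation": [0,0,-40],"turn": 0},{"fingers": 36,"translation": [0,0,-40],"turn": 0},{"fingers": 34,"translation": [0,0,-30],"turn": 0},{"fingers": 34,"translation": [0,0,-8],"turn": 0},{"fingers": 34,"translation": [0,0,0],"turn": 0},{"fingers": 34,"translation": [0,0,0],"turn": 0}]'

```text
t: 3.48
eef_pos: [0.4919, 0.1044, 0.0955]
tool_rot: [0.0, 0.766, 0.643, 0.001]
contact_force: [-0.5, 1.0, -0.1]
gripper_width: 0.398
```

Run:
```python
from station import *
import cv2
o=get_obs(); print(o['t'],o['eef_pos'],o['contact_force'])
cv2.imwrite('pics/w2.png',cv2.resize(read_camera('wrist'),(640,480)))
```

```text
3.475 [0.49190793 0.10436693 0.09554014] [-0.46376796  0.99255041 -0.12864531]
```

View pics/w2.png

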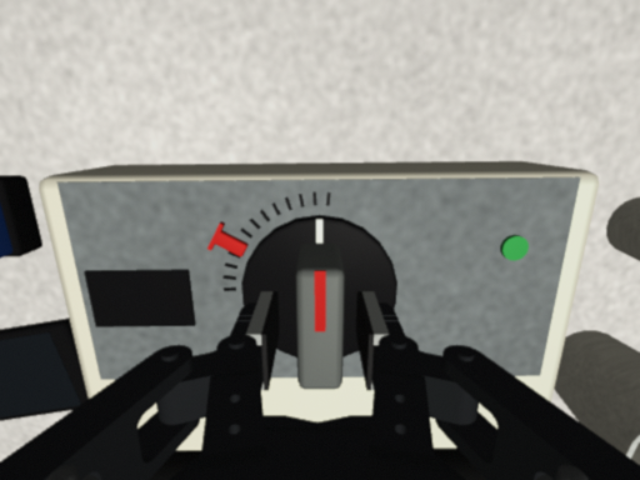

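>>> move_arm --steps '[{"fingers": 25,"translation": [-1,0.5,-4],"turn": 0},{"fingers": 10,"translation": [0,0,0],"turn": 0},{"fingers": 10,"translation": [0,0,0],"turn": 0},{"fingers": 10,"translation": [0,0,0],"turn": 0},{"fingers": 10,"translation": [0,0,0],"turn": 0},{"fingers": 10,"translation": [0,0,0],"turn": 0}]' --newtons 50

```text
t: 4.28
eef_pos: [0.4902, 0.1054, 0.0907]
tool_rot: [-0.0, 0.766, 0.643, 0.001]
contact_force: [-1.1, 4.3, 5.9]
gripper_width: 0.203
```

>>> move_arm --steps '[{"fingers": 10,"translation": [0,0,2],"turn": 0},{"fingers": 10,"translation": [0,0,2],"turn": 0},{"fingers": 10,"translation": [0,0,2],"turn": 0},{"fingers": 10,"translation": [0,0,2],"turn": 0},{"fingers": 10,"translation": [0,0,2],"turn": 0},{"fingers": 10,"translation": [0,0,2],"turn": 0},{"fingers": 10,"translation": [0,0,0],"turn": 0}]'

```text
t: 5.15
eef_pos: [0.4901, 0.1054, 0.1022]
tool_rot: [-0.0, 0.766, 0.643, 0.0]
contact_force: [1.0, 4.7, -1.3]
gripper_width: 0.201
```

>>> move_arm --steps '[{"fingers": 10,"translation": [0,0,1],"turn": 0},{"fingers": 10,"translation": [0,0,0],"turn": 0},{"fingers": 10,"translation": [0,0,0],"turn": 0}]'

```text
t: 5.52
eef_pos: [0.4901, 0.1054, 0.1031]
tool_rot: [-0.0, 0.766, 0.643, 0.0]
contact_force: [0.3, 4.3, -1.0]
gripper_width: 0.2
```

>>> move_arm --steps '[{"fingers": 10,"translation": [0,0,0.5],"turn": 0},{"fingers": 10,"translation": [0,0,0],"turn": 0},{"fingers": 10,"translation": [0,0,0],"turn": 0}]'

```text
t: 5.9
eef_pos: [0.4901, 0.1054, 0.1035]
tool_rot: [-0.0, 0.766, 0.643, 0.0]
contact_force: [1.9, 5.8, -2.0]
gripper_width: 0.2
```

>>> move_arm --steps '[{"fingers": 10,"translation": [0,0,0],"turn": 0.05},{"fingers": 10,"translation": [0,0,0],"turn": 0}]'

```text
t: 6.15
eef_pos: [0.4901, 0.1054, 0.1035]
tool_rot: [-0.0, 0.749, 0.663, 0.0]
contact_force: [2.0, 6.1, -2.0]
gripper_width: 0.201
```

Run:
```python
from station import *
o=get_obs(); print(o['t'],o['eef_pos'],o['contact_force'],o['torque'],o['tool_rot'])
```

```text
6.15 [0.49009436 0.10540759 0.10349233] [ 2.00230169  6.05692699 -1.95354944] [ 1.03190526 -0.25037337  0.03694638] [-1.03321139e-04  7.49037714e-01  6.62527223e-01  4.13332635e-04]
```

>>> move_arm --steps '[{"fingers": 10,"translation": [0,0,0],"turn": 0.125},{"fingers": 10,"translation": [0,0,0],"turn": 0.125},{"fingers": 10,"translation": [0,0,0],"turn": 0.125},{"fingers": 10,"translation": [0,0,0],"turn": 0.125},{"fingers": 10,"translation": [0,0,0],"turn": 0}]'

```text
t: 6.78
eef_pos: [0.4902, 0.1053, 0.1035]
tool_rot: [0.0, 0.562, 0.827, 0.001]
contact_force: [1.3, 5.7, -2.0]
gripper_width: 0.205
```

>>> move_arm --steps '[{"fingers": 10,"translation": [0,0,0],"turn": 0.125},{"fingers": 10,"translation": [0,0,0],"turn": 0.125},{"fingers": 10,"translation": [0,0,0],"turn": 0.125},{"fingers": 10,"translation": [0,0,0],"turn": 0.15},{"fingers": 10,"translation": [0,0,0],"turn": 0},{"fingers": 10,"translation": [0,0,0],"turn": 0}]'

```text
t: 7.52
eef_pos: [0.4903, 0.1053, 0.1035]
tool_rot: [0.0, 0.328, 0.945, 0.001]
contact_force: [2.0, 5.8, -2.8]
gripper_width: 0.201
```

Run:
```python
from h import *
from station import *
o=get_obs(); q=o['tool_rot'];print(o['t'],o['eef_pos'],o['contact_force'],o['torque'],2*np.arctan2(q[2],q[1])-1.399,o['q'])
im=read_camera('wrist');cv2.imwrite('pics/w3.png',cv2.resize(im,(800,600)))
```

```text
7.525 [0.49031857 0.10525099 0.10351834] [ 1.99936685  5.77827223 -2.75658532] [ 1.03408227 -0.38621313  0.04909579] 1.0734544288403458 [-0.38516295  0.3661169   0.05980162  2.08193917 -0.03429473  0.69325369
  2.16949566]
```

View pics/w3.png

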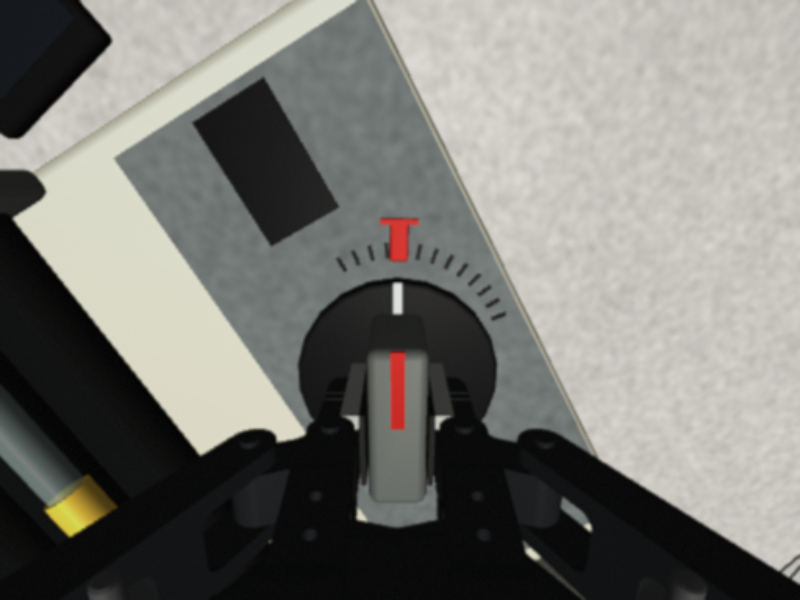

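>>> move_arm --steps '[{"fingers": 10,"translation": [0,0,-1],"turn": 0},{"fingers": 10,"translation": [0,0,-1],"turn": 0},{"fingers": 10,"translation": [0,0,0],"turn": 0}]'

```text
t: 7.95
eef_pos: [0.4903, 0.1053, 0.1019]
tool_rot: [0.0, 0.328, 0.945, 0.001]
contact_force: [0.5, 5.9, 1.0]
gripper_width: 0.204
```

>>> move_arm --steps '[{"fingers": 10,"translation": [0,0,-1],"turn": 0},{"fingers": 10,"translation": [0,0,-1],"turn": 0},{"fingers": 10,"translation": [0,0,0],"turn": 0}]'

```text
t: 8.32
eef_pos: [0.4903, 0.1053, 0.0999]
tool_rot: [0.0, 0.328, 0.945, 0.001]
contact_force: [0.5, 4.8, 0.9]
gripper_width: 0.204
```

>>> move_arm --steps '[{"fingers": 10,"translation": [0,0,-1],"turn": 0},{"fingers": 10,"translation": [0,0,0],"turn": 0}]'

```text
t: 8.57
eef_pos: [0.4903, 0.1052, 0.099]
tool_rot: [0.0, 0.328, 0.945, 0.001]
contact_force: [0.6, 5.0, 2.2]
gripper_width: 0.199
```

>>> move_arm --steps '[{"fingers": 10,"translation": [0,0,-1],"turn": 0},{"fingers": 10,"translation": [0,0,0],"turn": 0}]'

```text
t: 8.82
eef_pos: [0.4903, 0.1052, 0.0981]
tool_rot: [0.0, 0.328, 0.945, 0.001]
contact_force: [-0.2, 5.4, 3.7]
gripper_width: 0.2
```

>>> move_arm --steps '[{"fingers": 10,"translation": [0,0,-1],"turn": 0},{"fingers": 10,"translation": [0,0,0],"turn": 0}]'

```text
t: 9.07
eef_pos: [0.4903, 0.1052, 0.0972]
tool_rot: [0.0, 0.328, 0.945, 0.001]
contact_force: [-0.8, 5.3, 4.2]
gripper_width: 0.204
```

Run:
```python
from h import *
from station import *
for i in range(4):
    o=get_obs(); print(o['t'],o['eef_pos'],o['contact_force'],o['torque'])
    im=read_camera('wrist')
cv2.imwrite('pics/w4.png',cv2.resize(im,(800,600)))
```

```text
9.075 [0.49030328 0.10523715 0.09715393] [-0.81893121  5.26334085  4.24721936] [1.10492254 0.0775002  0.04243811]
9.125 [0.49030231 0.10523284 0.09715194] [-0.95022256  5.39603757  4.63350681] [1.121892   0.06198435 0.02488316]
9.175 [0.49034096 0.10525614 0.09718487] [0.27949335 4.8517245  4.95221348] [1.14758906 0.00256913 0.03375869]
9.225 [0.49031644 0.10524692 0.09716005] [-0.50506917  4.60688791  4.7138846 ] [ 1.08748966 -0.02492632  0.00812657]
```

View pics/w4.png

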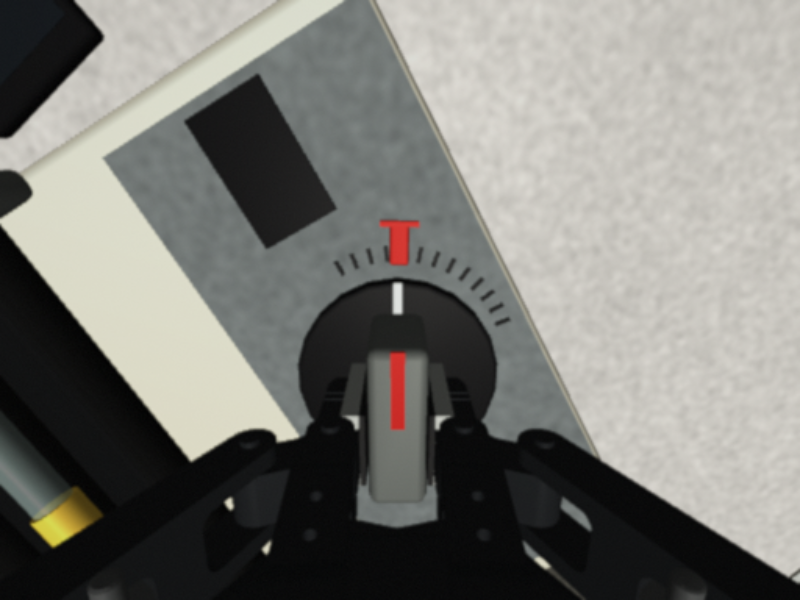

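>>> move_arm --steps '[{"fingers": 10,"translation": [0,0,-0.5],"turn": 0},{"fingers": 10,"translation": [0,0,-0.5],"turn": 0},{"fingers": 10,"translation": [0,0,0],"turn": 0}]'

```text
t: 9.65
eef_pos: [0.4903, 0.1052, 0.0963]
tool_rot: [0.0, 0.328, 0.945, 0.001]
contact_force: [-1.6, 4.7, 6.0]
gripper_width: 0.202
```

>>> move_arm --steps '[{"fingers": 10,"translation": [0,0,3],"turn": 0},{"fingers": 10,"translation": [0,0,3],"turn": 0},{"fingers": 10,"translation": [0,0,1],"turn": 0},{"fingers": 10,"translation": [0,0,0],"turn": 0},{"fingers": 10,"translation": [0,0,0],"turn": 0.08},{"fingers": 10,"translation": [0,0,0],"turn": 0}]'

```text
t: 10.4
eef_pos: [0.4903, 0.1052, 0.1027]
tool_rot: [0.0, 0.29, 0.957, 0.001]
contact_force: [-0.3, 4.7, 0.1]
gripper_width: 0.196
```

>>> move_arm --steps '[{"fingers": 10,"translation": [0,0,-2],"turn": 0},{"fingers": 10,"translation": [0,0,-2],"turn": 0},{"fingers": 10,"translation": [0,0,-1],"turn": 0},{"fingers": 10,"translation": [0,0,-1],"turn": 0},{"fingers": 10,"translation": [0,0,0],"turn": 0}]'

```text
t: 11.02
eef_pos: [0.4903, 0.1052, 0.0969]
tool_rot: [0.0, 0.29, 0.957, 0.001]
contact_force: [1.1, 5.6, 0.8]
gripper_width: 0.2
```

>>> move_arm --steps '[{"fingers": 10,"translation": [0,0,-0.5],"turn": 0},{"fingers": 10,"translation": [0,0,-0.5],"turn": 0},{"fingers": 10,"translation": [0,0,0],"turn": 0}]'

```text
t: 11.4
eef_pos: [0.4903, 0.1053, 0.0959]
tool_rot: [0.0, 0.29, 0.957, 0.001]
contact_force: [0.8, 5.7, 2.2]
gripper_width: 0.205
```

Run:
```python
from h import *
from station import *
o=get_obs(); print(o['t'],o['eef_pos'],o['contact_force'],o['torque'])
im=read_camera('wrist')
cv2.imwrite('pics/w5.png',cv2.resize(im,(800,600)))
```

```text
11.4 [0.49033705 0.10526191 0.09594367] [0.82873697 5.66592737 2.18719845] [ 1.13313966 -0.11457422  0.00456003]
```

View pics/w5.png

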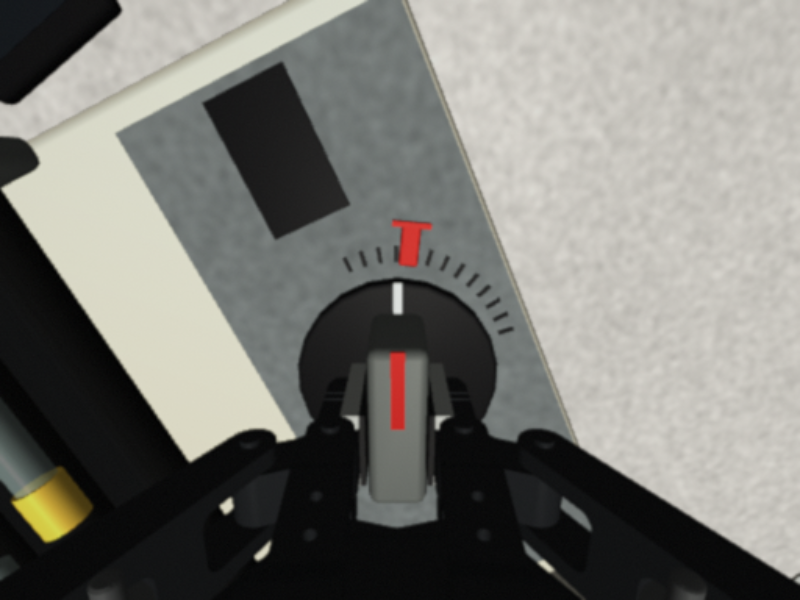

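>>> move_arm --steps '[{"fingers": 10,"translation": [0,0,-0.5],"turn": 0},{"fingers": 10,"translation": [0,0,-0.5],"turn": 0},{"fingers": 10,"translation": [0,0,0],"turn": 0}]'

```text
t: 11.82
eef_pos: [0.4903, 0.1053, 0.095]
tool_rot: [0.0, 0.29, 0.957, 0.001]
contact_force: [0.3, 4.8, 1.5]
gripper_width: 0.199
```

>>> move_arm --steps '[{"fingers": 10,"translation": [0,0,-0.7],"turn": 0},{"fingers": 10,"translation": [0,0,-0.7],"turn": 0},{"fingers": 10,"translation": [0,0,-0.6],"turn": 0},{"fingers": 10,"translation": [0,0,0],"turn": 0}]'

```text
t: 12.32
eef_pos: [0.4903, 0.1053, 0.0929]
tool_rot: [0.0, 0.29, 0.957, 0.001]
contact_force: [0.6, 4.5, 0.9]
gripper_width: 0.198
```

>>> move_arm --steps '[{"fingers": 10,"translation": [0,0,-0.6],"turn": 0},{"fingers": 10,"translation": [0,0,-0.6],"turn": 0},{"fingers": 10,"translation": [0,0,-0.6],"turn": 0},{"fingers": 10,"translation": [0,0,0],"turn": 0}]'

```text
t: 12.82
eef_pos: [0.4903, 0.1052, 0.0911]
tool_rot: [0.0, 0.29, 0.957, 0.001]
contact_force: [0.6, 4.8, 2.2]
gripper_width: 0.201
```

Run:
```python
from station import *
o=get_obs(); print(o['t'],o['eef_pos'],o['contact_force'],o['torque'])
```

```text
12.825 [0.49033152 0.10524481 0.09112588] [0.61423184 4.76079367 2.15194289] [ 1.10455267 -0.15344901  0.00671114]
```

>>> move_arm --steps '[{"fingers": 10,"translation": [0,0,-0.5],"turn": 0},{"fingers": 10,"translation": [0,0,0],"turn": 0}]'

```text
t: 13.08
eef_pos: [0.4903, 0.1052, 0.0907]
tool_rot: [0.0, 0.29, 0.957, 0.001]
contact_force: [-0.3, 4.5, 2.1]
gripper_width: 0.198
```

>>> move_arm --steps '[{"fingers": 10,"translation": [0,0,-0.5],"turn": 0},{"fingers": 10,"translation": [0,0,0],"turn": 0}]'

```text
t: 13.32
eef_pos: [0.4904, 0.1053, 0.0906]
tool_rot: [0.0, 0.29, 0.957, 0.001]
contact_force: [-0.9, 5.0, 7.8]
gripper_width: 0.204
```

>>> move_arm --steps '[{"fingers": 10,"translation": [0,0,-0.5],"turn": 0},{"fingers": 10,"translation": [0,0,0],"turn": 0}]'

```text
t: 13.58
eef_pos: [0.4904, 0.1053, 0.0906]
tool_rot: [0.0, 0.29, 0.957, 0.001]
contact_force: [-3.3, 4.8, 11.6]
gripper_width: 0.199
```

>>> move_arm --steps '[{"fingers": 10,"translation": [0,0,0.5],"turn": 0},{"fingers": 34,"translation": [0,0,0],"turn": 0},{"fingers": 34,"translation": [0,0,0],"turn": 0},{"fingers": 34,"translation": [0,0,0],"turn": 0},{"fingers": 34,"translation": [0,0,0],"turn": 0}]'

```text
t: 14.2
eef_pos: [0.4898, 0.1042, 0.0898]
tool_rot: [-0.0, 0.291, 0.957, -0.0]
contact_force: [-0.4, 0.4, 0.1]
gripper_width: 0.4
```

Run:
```python
from h import *
from station import *
o=get_obs(); print(o['t'],o['eef_pos'],o['contact_force'],o['torque'])
im=read_camera('wrist')
cv2.imwrite('pics/w6.png',cv2.resize(im,(800,600)))
```

```text
14.2 [0.48983368 0.10419036 0.08984167] [-0.43754593  0.42831784  0.14426647] [0.00617006 0.00431958 0.05234518]
```

View pics/w6.png

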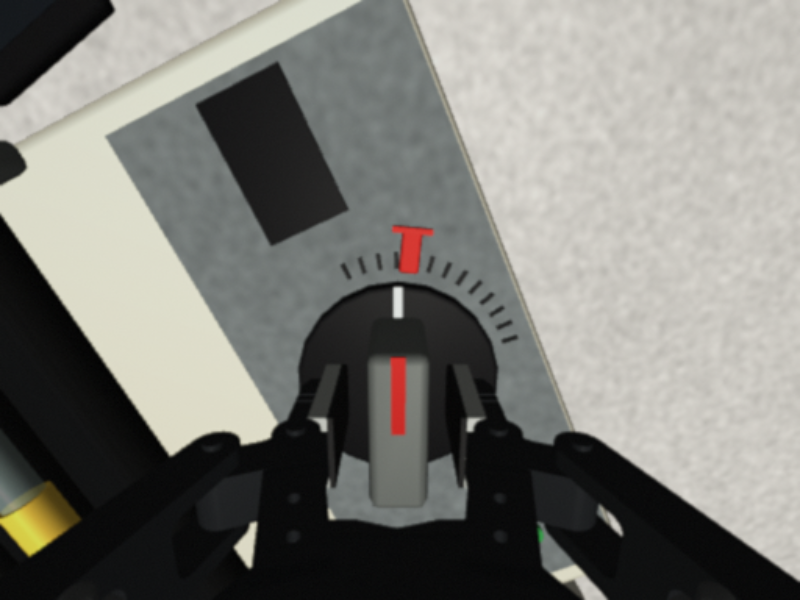

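Released freely. I'll lift off, close the fingers, and press the bar's top lightly to confirm it's fully home (the top should be at z = 0.119).

>>> move_arm --steps '[{"fingers": 34,"translation": [0,0,15],"turn": 0},{"fingers": 34,"translation": [0,0,30],"turn": 0},{"fingers": 0,"translation": [0,0,5],"turn": 0},{"fingers": 0,"translation": [0,0,0],"turn": 0},{"fingers": 0,"translation": [0,0,0],"turn": 0},{"fingers": 0,"translation": [0,0,0],"turn": 0},{"fingers": 0,"translation": [0,0,-10],"turn": 0},{"fingers": 0,"translation": [0,0,-7],"turn": 0},{"fingers": 0,"translation": [0,0,0],"turn": 0}]'

```text
t: 15.38
eef_pos: [0.4892, 0.1043, 0.122]
tool_rot: [-0.001, 0.291, 0.957, -0.001]
contact_force: [-0.4, 0.2, 0.4]
gripper_width: -0.003
```

>>> move_arm --steps '[{"fingers": 0,"translation": [0,0,-1.5],"turn": 0},{"fingers": 0,"translation": [0,0,0],"turn": 0}]'

```text
t: 15.62
eef_pos: [0.49, 0.1046, 0.1215]
tool_rot: [0.0, 0.291, 0.957, 0.0]
contact_force: [0.7, 0.3, 0.1]
gripper_width: -0.001
```

>>> move_arm --steps '[{"fingers": 0,"translation": [0,0,-1],"turn": 0},{"fingers": 0,"translation": [0,0,0],"turn": 0}]'

```text
t: 15.88
eef_pos: [0.4899, 0.1046, 0.1206]
tool_rot: [0.0, 0.291, 0.957, 0.0]
contact_force: [-0.0, -0.5, -0.0]
gripper_width: 0.005
```

>>> move_arm --steps '[{"fingers": 0,"translation": [0,0,-1],"turn": 0},{"fingers": 0,"translation": [0,0,0],"turn": 0}]'

```text
t: 16.12
eef_pos: [0.4898, 0.1045, 0.1194]
tool_rot: [-0.0, 0.291, 0.957, -0.0]
contact_force: [0.2, -0.6, 0.5]
gripper_width: -0.001
```

>>> move_arm --steps '[{"fingers": 0,"translation": [0,0,-1],"turn": 0},{"fingers": 0,"translation": [0,0,0],"turn": 0}]'

```text
t: 16.38
eef_pos: [0.4901, 0.1046, 0.1191]
tool_rot: [0.0, 0.291, 0.957, 0.0]
contact_force: [-1.8, -0.1, 6.0]
gripper_width: -0.0
```

>>> move_arm --steps '[{"fingers": 0,"translation": [0,0,-0.4],"turn": 0},{"fingers": 0,"translation": [0,0,0],"turn": 0}]'

```text
t: 16.62
eef_pos: [0.4901, 0.1046, 0.119]
tool_rot: [0.0, 0.291, 0.957, 0.0]
contact_force: [-3.0, -0.3, 9.8]
gripper_width: 0.001
```

>>> move_arm --steps '[{"fingers": 0,"translation": [0,0,10],"turn": 0},{"fingers": 0,"translation": [0,0,50],"turn": 0},{"fingers": 0,"translation": [0,0,60],"turn": 0},{"fingers": 0,"translation": [0,0,20],"turn": 0},{"fingers": 0,"translation": [0,0,0],"turn": 0},{"fingers": 0,"translation": [0,0,0],"turn": 0}]'

```text
t: 17.38
eef_pos: [0.4892, 0.1043, 0.2571]
tool_rot: [-0.001, 0.291, 0.957, -0.001]
contact_force: [-0.5, 0.8, -1.1]
gripper_width: 0.002
```

Run:
```python
from h import *
from station import *
o=get_obs(); print(o['t'],o['eef_pos'],o['contact_force'])
for c in ('wrist','scene'): cv2.imwrite(f'pics/{c}7.png',cv2.resize(read_camera(c),(640,480)))
```

```text
17.375 [0.48918917 0.10432366 0.25705808] [-0.49802582  0.82448633 -1.13662946]
```

View pics/wrist7.png

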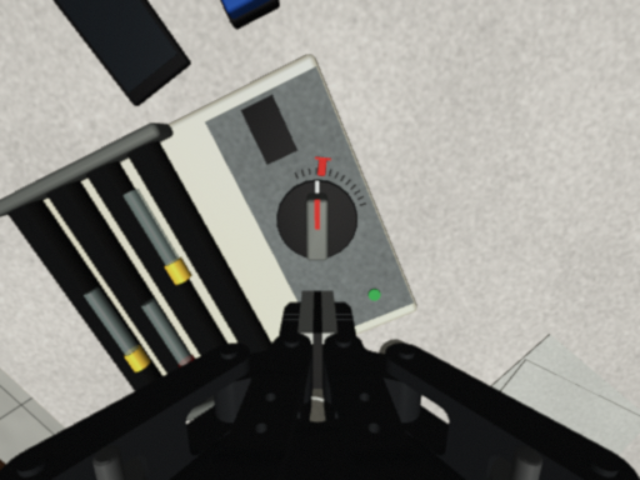

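View pics/scene7.png

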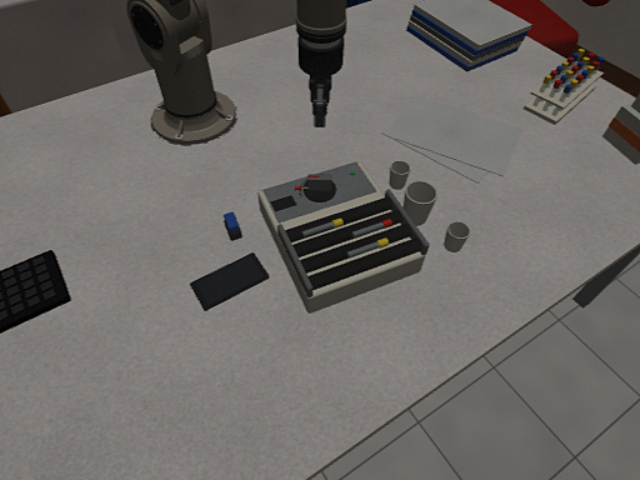

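The dial is home with its pointer (317,210) just past the tab (322,165). The stamp, handset and cups are where they were, and the arm is clear.

```bash
python3 -c "
from station import *
print(hand_in())"
```

```text
the job is handed in; nothing more can be done
None
```

The dial is set at the red tab, pushed fully home and released, and the job is handed in at about 17.5 s.

- **Search:** I pulled the dial out about 13 mm and turned it anticlockwise to the tab, at about 1.07 rad. A light press there met the sprung ring, reading up to about 6 N. I lifted it back out, turned about 0.08 rad further to about 1.155 rad, and pressed again. It dropped in at about 2 N.
- **Fully home:** It bottomed with the gripper at the same height as before the pull (0.0906 m, against 0.0907 m). After letting go, a light press on top of the bar met it at 0.119 m, the height for fully home.
- **Forces:** The highest reading at the end of any move was about 12 N, when pressing it home.
- **Surroundings:** In the last pictures the stamp, handset and cups had not moved, and the arm was clear of everything.
- **Disagreement:** On the ring, the force rose about 1.5 N per mm instead of the stated 2 N, and I did not see the initial 2 N step clearly. I told ring from catch by the difference between the two presses and by the drop to home.

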